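Release the transport lock of a bench press and work its treadle

TASK

Get the small bench press ready for use: slide its steel lock plate through the bridge until it is fully home, firm against the sprung end stop at the far end of its track, without ramming the stop. Then press the spring treadle in front of the bridge right down to its stop for a moment and let it come up again. Leave the lock plate home, and do not push about the carton and the cup beside the treadle.

Things in the scene. Friction and masses are not known exactly. Their poses are not given: they have to be found in the camera images.
- press: bench press, screwed down: grey T-shaped base plate 14 mm thick (x -75 to 75, y -210 to 140 mm; tongue to x -177, y +-45 mm under the treadle) with aluminium bridge, steel lock plate, treadle. Origin on the bench under the bridge's centre; x points to the back, away from the treadle, y along the plate's travel (left seen from the treadle side), z up; yaw varies
- bridge_top (a point): centre of the top of the bridge, z 66 mm: press x +-64 mm, y +-30 mm, roof underside z 52 mm. The plate runs through it and upright fingers cannot follow: push the left lip up to the bridge, then go over and push the right lip on from its bridge side. The treadle's hinge ears reach to y +-36 mm at x -63 to -79 mm
- end_block_top (a point): centre of the top of the end block at press y -180 mm, x 0: 40 x 40 mm, z 48 mm. The adjustable stop screw with its buffer sticks out of it towards the plate, at z 35 mm; how far differs each time
- lock (a joint): how far the lock plate has slid (m) towards press -y; starts at 0 to 8 mm. Slides stiffly (about 8 N), stays where it is left. Home, where the buffer is fully pushed in, lies somewhere between 106 and 126 mm, differing each time with the stop screw. Pushing the left lip up to the bridge gives only about 90 mm
- left_lip (a point): middle of the top (z 46 mm) of the lip across the plate's +y end. The lock plate is steel, 96 mm wide (press x), 150 mm long (press y), 5 mm thick, top z 25 mm; both end lips are upright, 96 mm wide, 10 mm thick (this point +-5 mm in y), ribbed. At press x 0, y +120 mm when the joint reads 0; moves with the plate
- right_lip (a point): the same point of the lip across the plate's -y end, 140 mm from the left one: at press y -20 mm when the joint reads 0, hidden under the bridge; it comes out on the -y side as the plate slides. Between it and the bridge the plate's top (z 25 mm) is bare
- stop_buffer (a joint): how far the plate's end has pushed in the sprung rubber buffer (15 mm across) on the stop screw (m): 0 free, 0.006 on its firm stop. Spring 1 to 2 N, weaker than the plate's friction. The plate's force on it must stay below 30 N
- treadle (a joint): angle of the treadle (rad): 0 up, 0.30 down on its stop. A spring brings it back; at the pad it takes about 5 N at the start, 10 N at the stop. The lock plate blocks it at about 0.05 rad until the plate is about 103 mm along
- treadle_pad (a point): middle of the top of the rubber pad (40 x 42 mm) on the treadle, a steel plate 48 mm wide, 88 mm long, hinged along press y before the bridge (x -74, z 45 mm), rising 0.18 rad to its free end at press -x. The pad's middle is at press x -140, z 63 mm when up and goes down 20 mm to the stop
- strip_box: bystander: small white and green carton 45 x 75 x 29 mm, loose beside the treadle at the press's +y side; origin under its centre
- cup: bystander: white specimen cup with a screw lid, 63 mm across, 64 mm high, loose beside the treadle at the press's -y side; origin under its centre

How it is judged:
On the way, in this order (a step that is already met when the one before it is completed fails the run):
1. the lock plate is home, its end pressing the stop buffer in (value of joint lock above 0.1 m and value of joint stop_buffer above 0.004 m), for 0.2 s.
2. the treadle is pressed down to its stop (value of joint treadle above 0.275 rad), for 0.2 s.
At the end, for the whole second after the job is handed in: the lock plate is home (stop buffer pushed in more than 4 of its 6 mm, plate more than 100 mm along) and the treadle, after having been pressed to its stop (over 0.275 rad for 0.2 s), is up again (under 0.04 rad) (all of step 1 and value of joint treadle below 0.04 rad); the robot touches nothing.
It fails at once if the lock plate is rammed against the stop (30 N or more) (contact force between lock and stop_buffer above 30 N).
It fails at once if the carton is shifted more than 30 mm (distance of strip_box from where it was at the start of the episode above 0.03 m).
It fails at once if the cup is shifted more than 30 mm (distance of cup from where it was at the start of the episode above 0.03 m).
It also fails if it takes over 51 s, if anything falls off the work surface, if the arm or the gripper's body presses on something with over 40 N, if the wrist force passes 120 N, or if a joint passes its speed limit or range.

ROBOT

A 6-joint arm with a two-finger parallel gripper is mounted at the origin on a cart in front of the work surface, level with it; the furniture and walls round the work are solid. World frame = base frame: x ahead of the robot, y to its left, z up, the work surface at z = 0. Lengths are in m, angles in rad, forces in N, time in s.
With the tool pointing down it reaches from about 0.425 to 0.95 m from the base axis. Payload 14.7 kg.
Tool frame: the origin (TCP) lies at the very end of the fingers, on their centre line; the grasp point (between the pads) lies robot.grip_depth behind it (robot.grip_depth is the distance from the TCP to the grasp point, in m); z points along the fingers, y is the line along which they close (so a half turn about z gives the same grasp; the last joint's range is limited). The gripper opens to 85 mm and grips with 20 to 120 N. Pads are 22 mm wide; open, the fingers measure 114 mm over their backs; the gripper's body (76 mm by 85 mm) begins 54 mm behind the grasp point. The pads swing forward as they close: fully open they stand 13 mm farther back than shut.
Start: joints at [1.133, 0.48, 1.596, -0, 1.065, -0.047], TCP at [0.248, 0.601, 0.231] pointing down, gripper open.
Joint ranges: [-2.75, 2.75], [-0.82, 2.05], [0.23, 2.67], [-1.56, 4.7], [0.09, 2.69], [-2.92, 2.92]. Speed limits (rad/s): [1.89, 1.89, 2.39, 3.01, 3.01, 3.01].

INTERFACE

Orientations are given as a unit quaternion [x, y, z, w].
In Python, from plant import robot, imaging gives the robot as it stands (robot), with the cameras (imaging).
- The arm moves only by the shell command python3 jog.py [OPENING] [FORCE], which reads ROWS from standard input. ROWS is a JSON list of rows, 1 to 12 of them, each of 6 numbers: dx, dy, dz in fractions of the full range, 1 being 0.8 m, then a rotation vector rx, ry, rz in normalised numbers (1 is 2 pi rad); each row is the pose to reach, as a shift and turn from the pose commanded when the command began, along the tool's axes at that moment; what a row does not reach only later rows make up. A row lasts 1/12 s, in which the tool goes at most 0.0417 m and 0.125 rad, less where a joint would pass 70% of its speed; a pose out of reach is approached as far as the arm can. OPENING is the opening from 0.0 (shut) to 1.0 (fully open), set as the command begins (- or left out keeps the last). The fingers move at their own pace and stop on an object; FORCE is the grip in N (left out, the last holds). Time passes only in rows, so rows that do not move let the fingers close. It prints the time, the measured TCP pose, the force, the opening and the grip force at its end. Input that does not fit is refused with a message, and nothing moves.
- robot.sense(): the state, without advancing time (a new reading comes with each control period).
- imaging.read_camera(name): name is "scene" or "top"; returns a dict with "pixels" (480x640x3 uint8, blue, green, red), "fovy" (degrees; the focal length in pixels is half the picture's height over the tangent of half this angle, whatever the lens; pixels are square), "cx", "cy" (the principal point, pixels), "pose" (4x4, takes a point from camera to world coordinates). Camera axes: x right, y up, looking along -z (the intrinsics and any distortion apply to the point x, -y, -z); pixel columns grow to the right and rows downward; lengths in m; the calibration is good to about 2 mm. A picture is of the moment at which its call begins. There is no depth.
- robot.finish_job(): hands the job in; it is judged then, once.
The state is a dict: "t": time; "q": joint angles; "dq": joint speeds; "joint_efforts": joint torques, N m; "ee_pos": TCP position; "orientation": TCP orientation; "wrist_force": force on the tool from outside, world axes, zero at the start; "torque": the same for the moment, N m; "finger_gap": opening from 0.0 (shut) to 1.0 (fully open); "grasp_force": force on a finger pad.
Only numpy, scipy, OpenCV 4.12 (cv2) and the standard library are available. Lean on these libraries where they do the work, as an engineer would, in place of code of your own. Each camera call takes 0.05 s, during which the arm holds its last target. There are 200 camera calls.

## Working session

There is one attempt and no reset: what is moved stays moved. The work goes in short steps, Python scripts to look and compute and a shell command to move; the robot and the scene stay as the last step left them, time stands still between calls to the robot, and variables do not carry over. Pictures are saved under pics/ and viewed, at most 10 in all, crops included, and the job is handed in when it is done.

```bash
ls; mkdir -p pics
python3 - <<'E'
from plant import robot, imaging
import cv2,numpy as np
s=robot.sense(); print({k:np.round(v,3).tolist() for k,v in s.items()}, robot.grip_depth)
for n in("scene","top"):
    c=imaging.read_camera(n); cv2.imwrite(f"pics/{n}0.png",c["pixels"]); print(n,[(k,np.round(v,4).tolist()) for k,v in c.items() if k!="pixels"])
E
```

```text
jog.py
pics
plant.py
{'t': 0.0, 'q': [1.133, 0.481, 1.597, -0.0, 1.065, -0.047], 'dq': [0.001, 0.0, -0.001, -0.0, 0.0, 0.0], 'joint_efforts': [0.001, -95.065, -43.019, 0.0, 0.012, 0.0], 'ee_pos': [0.247, 0.601, 0.231], 'orientation': [0.194, 0.981, -0.001, -0.0], 'wrist_force': [-0.113, 0.046, -0.251], 'torque': [0.011, -0.015, -0.043], 'grasp_force': 0.0, 'finger_gap': 0.997} 0.0187
scene [('fovy', 47.4262), ('cx', 311.5647), ('cy', 241.6658), ('pose', [[0.8102, 0.3121, -0.4962, 0.0316], [-0.5862, 0.4253, -0.6896, -0.6642], [-0.0042, 0.8495, 0.5275, 0.6048], [0.0, 0.0, 0.0, 1.0]])]
top [('fovy', 42.3681), ('cx', 324.1843), ('cy', 244.6037), ('pose', [[-0.0198, 0.9872, -0.1585, 0.3899], [-0.9998, -0.0184, 0.0103, 0.0291], [0.0072, 0.1587, 0.9873, 1.0472], [0.0, 0.0, 0.0, 1.0]])]
```

View pics/scene0.png

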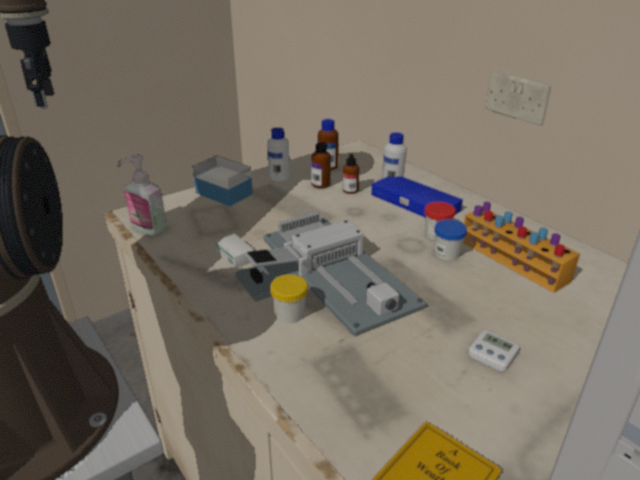

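View pics/top0.png

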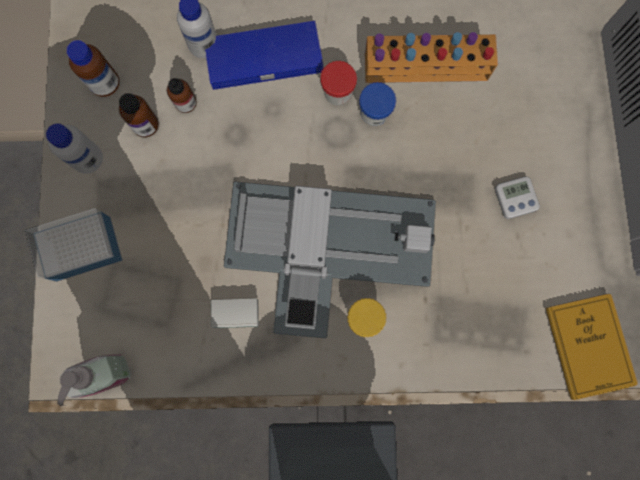

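The scene view shows the press with the end block near (383,297). In the top view the bridge is at (310,227), the left lip at x≈241, the pad at (301,312), the end block at (418,237), the carton at (235,312) and the cup at (367,317). I'll crop both views to get accurate corner positions.

Run:
```python
import cv2
a=cv2.imread("pics/top0.png")[165:345,205:445]; cv2.imwrite("pics/topc.png",cv2.resize(a,None,fx=3.3,fy=3.3,interpolation=2))
a=cv2.imread("pics/scene0.png")[195:345,215:435]; cv2.imwrite("pics/scenec.png",cv2.resize(a,None,fx=3.6,fy=3.6,interpolation=2))
```

```text
(no output)
```

View pics/topc.png

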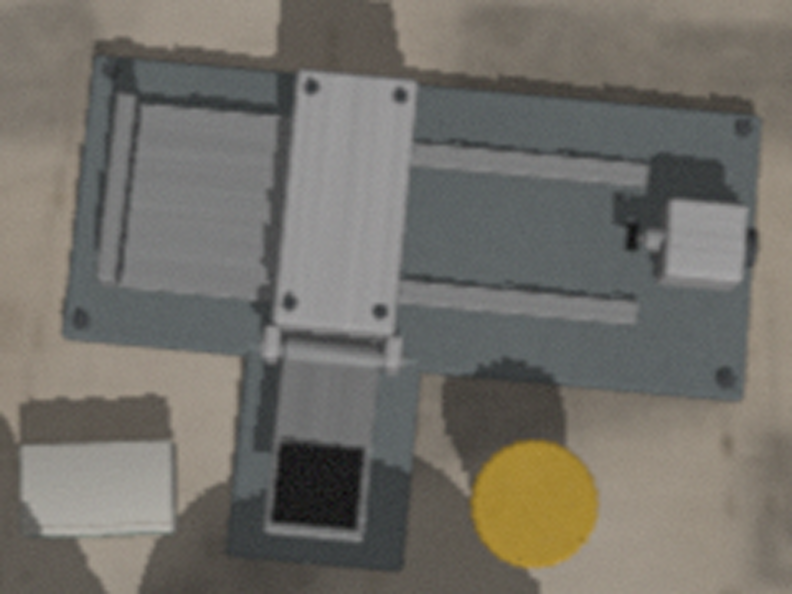

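View pics/scenec.png

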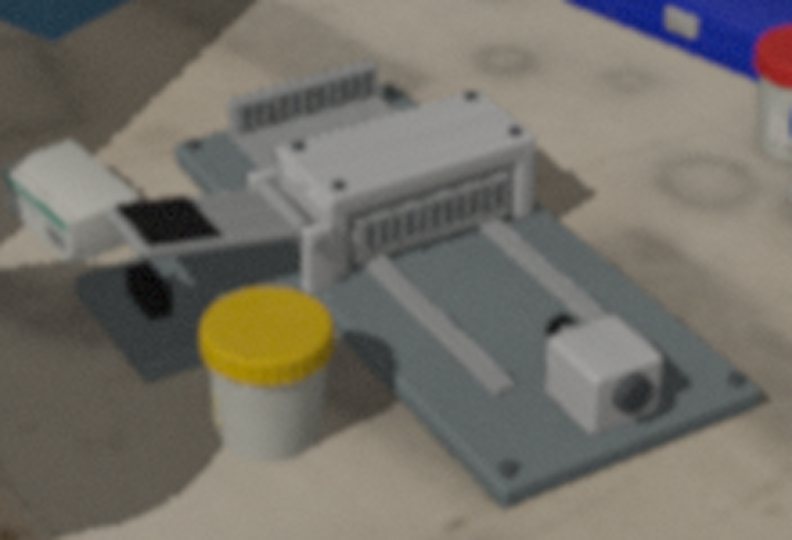

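The top crop shows the bridge top corners at about (299,72), (416,83), (393,335), (275,326), the left lip from (128,95) to (108,281), and the black pad at (318,485). The buffer tip is at (627,235) and the end block top spans (663..748, 200..279). The scene crop shows the same features. I'll triangulate these and fit the press pose.

```bash
cat > h.py <<'E'
import numpy as np,cv2,json
from plant import robot, imaging
def cam(n):
    return imaging.read_camera(n)
def ray(c,uv):
    f=240/np.tan(np.radians(c["fovy"])/2); P=np.array(c["pose"])
    d=P[:3,:3]@np.array([(uv[0]-c["cx"])/f,-(uv[1]-c["cy"])/f,-1.]); return P[:3,3],d/np.linalg.norm(d)
def plane(c,uv,z):
    o,d=ray(c,uv); return o+d*(z-o[2])/d[2]
def tri(c1,u1,c2,u2):
    A=np.zeros((3,3));b=np.zeros(3);R=[ray(c1,u1),ray(c2,u2)]
    for o,d in R: M=np.eye(3)-np.outer(d,d);A+=M;b+=M@o
    p=np.linalg.solve(A,b); return p,max(np.linalg.norm((np.eye(3)-np.outer(d,d))@(p-o)) for o,d in R)
E
python3 - <<'E'
from h import *
T=cam("top");S=cam("scene")
t=lambda p:np.array([205+p[0]/3.3-.35,165+p[1]/3.3-.35]); s=lambda p:np.array([215+p[0]/3.6-.36,195+p[1]/3.6-.36])
mean=lambda L:np.mean(L,0)
def black(img,x0,y0,x1,y1,th):
    g=img[y0:y1,x0:x1].max(2); m=(g<th).astype(np.uint8); n,l,st,ce=cv2.connectedComponentsWithStats(m); k=1+np.argmax(st[1:,4]); return ce[k]+[x0,y0],st[k]
pt=black(T["pixels"],280,290,325,332,50); ps=black(S["pixels"],240,245,280,268,50); print("pad",pt,ps)
B=[(299,72),(416,83),(393,335),(275,326)]
P={"bridge":(mean(B),mean([(278,148),(470,93),(535,133),(337,195)])),"end":(mean([(668,200),(748,206),(743,279),(663,274)]),mean([(547,357),(602,318),(662,358),(606,395)])),"lip":((118,188),(304,83)),"pad":(mean([(281,440),(365,449),(357,530),(272,524)]),mean([(117,207),(183,197),(218,237),(152,243)]))}
for k,(a,b) in P.items(): print(k,t(a),s(b),np.round(tri(T,t(a),S,s(b)),4) if 0 else tri(T,t(a),S,s(b)))
m=[(-64,30),(64,30)]
W=[];M=[]
for p,mm in [((299,72),(64,30,66)),((416,83),(64,-30,66)),((393,335),(-64,-30,66)),((275,326),(-64,30,66)),((97,55),(75,140,14)),((760,115),(75,-210,14)),((741,400),(-75,-210,14)),((65,338),(-75,140,14)),(P["end"][0],(0,-180,48)),(P["pad"][0],(-140,0,63))]:
    W.append(plane(T,t(p),mm[2]/1e3)[:2]);M.append(np.array(mm[:2])/1e3)
W=np.array(W);M=np.array(M)
a=(W-W.mean(0))@[1,1j];b=(M-M.mean(0))@[1,1j];r=(a*b.conj()).sum();yaw=np.angle(r);print("scale",abs(r)/(abs(b)**2).sum())
R=np.array([[np.cos(yaw),-np.sin(yaw)],[np.sin(yaw),np.cos(yaw)]]);o=W.mean(0)-R@M.mean(0);print("origin",o,"yaw",yaw);print(np.round((W-(M@R.T+o))*1e3,1).tolist())
inv=lambda p:(p[:2]-o)@R*1e3
print("lip",inv(plane(T,t((118,188)),.046)),"buf tip",inv(plane(T,t((626,235)),.035)))
for n,c,th in(("yellow",(367,317),.064),("box",(235,312),.029)):print(n,inv(plane(T,c,th)))
print("box corners",[inv(plane(T,t(p),.029)) for p in((20,443),(175,440),(173,530),(20,532))])
E
```

```text
pad (array([300.95076401, 311.65704584]), array([  8,   9,  27,  26, 589], dtype=int32)) (array([261.44723618, 255.97487437]), array([  9,   6,  26,  11, 199], dtype=int32))
bridge [309.42272727 226.46818182] [327.14       234.15388889] (array([0.57689952, 0.04220474, 0.0677671 ]), np.float64(0.00030215617335618))
end [418.43787879 237.30151515] [382.48722222 293.80666667] (array([ 0.55958797, -0.13626951,  0.0431857 ]), np.float64(0.0009610782045324974))
lip [240.40757576 221.61969697] [299.08444444 217.69555556] (array([0.59067325, 0.15582045, 0.04772402]), np.float64(0.0005881243106865035))
pad [301.24090909 311.8469697 ] [261.16777778 256.02888889] (array([0.44003193, 0.05771841, 0.06297406]), np.float64(0.0009902480690675355))
scale 0.9881203422380122
origin [0.57895892 0.04205039] yaw -0.10953468666031356
[[-1.6, -0.8], [-1.7, 1.2], [0.6, 1.0], [-0.5, -1.6], [-0.1, -2.2], [-0.1, 2.0], [1.1, 2.4], [1.0, -2.8], [0.3, 0.8], [1.1, -0.1]]
lip [7.24403412e-02 1.14390533e+02] buf tip [   1.41397921 -140.99387171]
yellow [-137.66146459 -104.19247552]
box [-147.23261729  108.99341182]
box corners [array([-129.54401018,  151.03094714]), array([-121.12597449,   74.52865404]), array([-165.37617256,   70.78005394]), array([-173.12678426,  145.83129804])]
```

```bash
cat >> h.py <<'E'
from scipy.spatial.transform import Rotation as Ro
O=np.array([.5785,.042]);YAW=-.1095
RP=np.array([[np.cos(YAW),-np.sin(YAW)],[np.sin(YAW),np.cos(YAW)]])
def w2p(p): return np.r_[(np.array(p[:2])-O)@RP,p[2]]
def delta(px,py,z):
    "tool-axes shift and turn to press point with tool y=press x, tool x=press y, z down"
    s=robot.sense();R=Ro.from_quat(s["orientation"])
    X=np.r_[RP[:,1],0];Y=np.r_[RP[:,0],0];G=Ro.from_matrix(np.c_[X,Y,[0,0,-1]])
    t=np.r_[O+RP@[px,py],z]
    return np.round(np.r_[R.inv().apply(t-s["ee_pos"]),(R.inv()*G).as_rotvec()],4)
def st():
    s=robot.sense();f=s["wrist_force"];print("t",round(s["t"],2),"press",np.round(w2p(s["ee_pos"])*1e3,1),"F press",np.round(RP.T@np.array(f[:2]),1),round(f[2],1),"gap",s["finger_gap"])
E
python3 -c "
from h import *
st();print(delta(0,.155,.231))"
```

```text
t 0.2 press [-390.1  519.3  230.9] F press [-0.1 -0.1] 0.7 gap 1.0048622751120397
[-4.7590e-01 -2.4170e-01  1.0000e-04 -6.0000e-04  4.0000e-04  1.2895e+00]
```

The manual's scale: shifts go in shares of 0.8 m and turns go in shares of 2 pi rad. Converting my numbers, -0.476 m is -0.595, -0.242 m is -0.3025, 1.29 rad is 0.2053.

```bash
echo '[[-0.595,-0.3025,0,0,0,0.2053],[-0.595,-0.3025,0,0,0,0.2053],[-0.595,-0.3025,0,0,0,0.2053],[-0.595,-0.3025,0,0,0,0.2053],[-0.595,-0.3025,0,0,0,0.2053],[-0.595,-0.3025,0,0,0,0.2053],[-0.595,-0.3025,0,0,0,0.2053],[-0.595,-0.3025,0,0,0,0.2053],[-0.595,-0.3025,0,0,0,0.2053],[-0.595,-0.3025,0,0,0,0.2053],[-0.595,-0.3025,0,0,0,0.2053],[-0.595,-0.3025,0,0,0,0.2053]]' | python3 jog.py 0; python3 -c "
from h import *
st();print(delta(0,.155,.034))"
```

```text
t: 1.2
ee_pos: [0.5744, 0.2198, 0.2313]
orientation: [0.746, 0.666, -0.0, -0.0]
wrist_force: [0.5, 0.9, -0.5]
finger_gap: 0.001
grasp_force: 0.0
t 1.2 press [-23.6 176.3 231.3] F press [0.4 1. ] -0.5 gap 0.0008804374920210192
[-0.0212  0.0236  0.1973 -0.     -0.     -0.0041]
```

In the tool's units: 0.197 m is 0.2463, 0.19 m is 0.2375, -0.004 rad is -0.0006.

```bash
echo '[[-0.0263,0.03,0.05,0,0,-0.0006],[-0.0263,0.03,0.1,0,0,-0.0006],[-0.0263,0.03,0.15,0,0,-0.0006],[-0.0263,0.03,0.2,0,0,-0.0006],[-0.0263,0.03,0.225,0,0,-0.0006],[-0.0263,0.03,0.2375,0,0,-0.0006],[-0.0263,0.03,0.2463,0,0,-0.0006],[-0.0263,0.03,0.2463,0,0,-0.0006]]' | python3 jog.py; python3 -c "
from h import *
st();print(delta(0,.133,.034))"
```

```text
t: 1.87
ee_pos: [0.5949, 0.1982, 0.0339]
orientation: [0.744, 0.669, -0.0, -0.0]
wrist_force: [0.0, -0.7, 0.8]
finger_gap: -0.001
grasp_force: 0.0
t 1.87 press [ -0.8 157.1  33.9] F press [ 0.1 -0.7] 0.8 gap -0.0005496349382105654
[-0.0241  0.0007 -0.0001 -0.0006  0.0003  0.0036]
```

Push slowly until I feel contact with the left lip, checking with short steps.

In the tool's units: -0.037 m is -0.0463, -0.034 m is -0.0425.

```bash
echo '[[-0.0125,0,0,0,0,0],[-0.0225,0,0,0,0,0],[-0.0275,0,0,0,0,0],[-0.0313,0,0,0,0,0],[-0.035,0,0,0,0,0],[-0.0388,0,0,0,0,0],[-0.0425,0,0,0,0,0],[-0.0463,0,0,0,0,0]]' | python3 jog.py; python3 -c "
from h import *
st();T=cam('top');cv2.imwrite('pics/t1.png',cv2.resize(T['pixels'][165:345,205:445],None,fx=3.3,fy=3.3,interpolation=2))"
```

```text
t: 2.53
ee_pos: [0.5918, 0.1619, 0.0356]
orientation: [0.744, 0.668, 0.001, 0.0]
wrist_force: [-1.3, 9.0, 5.5]
finger_gap: -0.0
grasp_force: 4.3
t 2.53 press [  0.2 120.7  35.6] F press [-2.3  8.8] 5.5 gap -9.572148755065835e-05
```

View pics/t1.png

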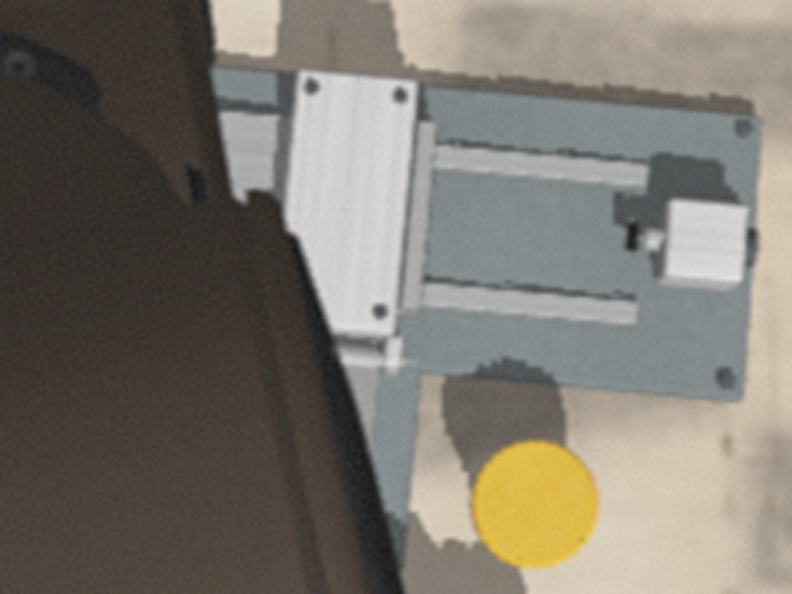

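The plate is moving: the right lip has come out at crop x≈428. I'll continue the push.

In the tool's units: -0.055 m is -0.0688, -0.05 m is -0.0625.

```bash
echo '[[-0.0063,0,0,0,0,0],[-0.0125,0,0,0,0,0],[-0.0188,0,0,0,0,0],[-0.025,0,0,0,0,0],[-0.0313,0,0,0,0,0],[-0.0375,0,0,0,0,0],[-0.0438,0,0,0,0,0],[-0.05,0,0,0,0,0],[-0.0563,0,0,0,0,0],[-0.0625,0,0,0,0,0],[-0.0688,0,0,0,0,0]]' | python3 jog.py
python3 - <<'E'
from h import *
st();T=cam('top');t=lambda p:np.array([205+p[0]/3.3-.35,165+p[1]/3.3-.35])
print("earlier lip outer",w2p(plane(T,t((431,212)),.046)), "bridge edge",w2p(plane(T,t((404.5,209)),.066)))
im=T["pixels"]; 
# lip outer edge along a row strip between the rails: brightness profile
c=cv2.resize(im[165:345,205:445],None,fx=3.3,fy=3.3,interpolation=2)
g=c[205:235,395:660].mean((0,2)); print([ (395+i*5,int(g[i*5])) for i in range(53)])
E
```

```text
t: 3.5
ee_pos: [0.5857, 0.107, 0.0354]
orientation: [0.744, 0.668, 0.001, 0.0]
wrist_force: [-1.3, 9.3, 6.0]
finger_gap: 0.001
grasp_force: 4.5
t 3.5 press [ 0.1 65.4 35.4] F press [-2.3  9.1] 6.0 gap 0.0005539586770310852
earlier lip outer [ 0.00259217 -0.0420381   0.046     ] bridge edge [-0.00086845 -0.0288452   0.066     ]
[(395, 59), (400, 62), (405, 65), (410, 63), (415, 93), (420, 121), (425, 52), (430, 28), (435, 52), (440, 108), (445, 166), (450, 198), (455, 199), (460, 197), (465, 193), (470, 191), (475, 190), (480, 188), (485, 183), (490, 177), (495, 177), (500, 174), (505, 165), (510, 120), (515, 96), (520, 118), (525, 150), (530, 150), (535, 140), (540, 119), (545, 113), (550, 113), (555, 115), (560, 117), (565, 107), (570, 100), (575, 97), (580, 100), (585, 103), (590, 107), (595, 113), (600, 124), (605, 140), (610, 149), (615, 124), (620, 114), (625, 103), (630, 82), (635, 78), (640, 93), (645, 105), (650, 113), (655, 112)]
```

```bash
echo '[[-0.005,0,0,0,0,0],[-0.01,0,0,0,0,0],[-0.015,0,0,0,0,0],[-0.0188,0,0,0,0,0],[-0.0206,0,0,0,0,0]]' | python3 jog.py; python3 -c "
from h import *
st()"; echo '[[0.005,0,0,0,0,0],[0.0075,0,-0.025,0,0,0],[0.0075,0,-0.075,0,0,0],[0.0075,0,-0.1,0,0,0],[0.0075,0,-0.1125,0,0,0]]' | python3 jog.py;python3 -c "
from h import *
st();print(delta(0,-.065,.125))"
```

```text
t: 3.97
ee_pos: [0.5839, 0.0904, 0.0354]
orientation: [0.744, 0.668, 0.001, 0.0]
wrist_force: [-1.5, 8.0, 5.7]
finger_gap: -0.004
grasp_force: 4.1
t 3.97 press [ 0.1 48.7 35.4] F press [-2.3  7.8] 5.7 gap -0.004357344836168215
t: 4.38
ee_pos: [0.5857, 0.0965, 0.1277]
orientation: [0.744, 0.669, 0.002, 0.001]
wrist_force: [1.1, 0.5, 0.2]
finger_gap: 0.002
grasp_force: 0.0
t 4.38 press [  1.2  54.9 127.7] F press [1.  0.6] 0.2 gap 0.002023002031995102
[-0.1199 -0.0016  0.0026  0.0043 -0.0009  0.0035]
```

In the tool's units: -0.12 m is -0.15, -0.115 m is -0.1438.

```bash
echo '[[-0.05,-0.0013,0,0,0,0],[-0.1,-0.0013,0,0,0,0],[-0.1438,-0.0013,0,0,0,0],[-0.15,-0.0013,0,0,0,0],[-0.15,-0.0013,0,0,0,0],[-0.15,-0.0013,0.0438,0,0,0],[-0.15,-0.0013,0.0813,0,0,0],[-0.15,-0.0013,0.1063,0,0,0],[-0.15,-0.0013,0.1163,0,0,0],[-0.15,-0.0013,0.1163,0,0,0]]' | python3 jog.py;python3 - <<'E'
from h import *
st();T=cam('scene');cv2.imwrite('pics/s2.png',cv2.resize(T['pixels'][195:345,215:435],None,fx=3.6,fy=3.6,interpolation=2))
E
```

```text
t: 5.22
ee_pos: [0.5692, -0.0219, 0.0295]
orientation: [0.743, 0.669, -0.001, -0.001]
wrist_force: [-0.5, -0.1, 0.3]
finger_gap: -0.0
grasp_force: 0.0
t 5.22 press [ -2.3 -64.6  29.5] F press [-0.5 -0.2] 0.3 gap -9.409976036829522e-05
```

View pics/s2.png

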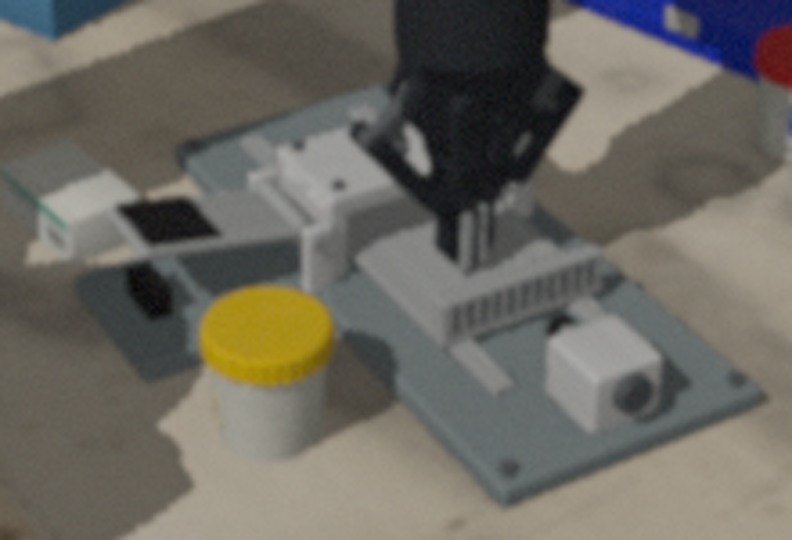

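The fingers stand between the bridge and the right lip, and the lip top spans (440..600, 250..310), clear of the end block. Next I push it on.

In the tool's units: -0.037 m is -0.0463, -0.034 m is -0.0425.

```bash
echo '[[-0.0125,0,-0.0038,0,0,0],[-0.0225,0,-0.005,0,0,0],[-0.0275,0,-0.005,0,0,0],[-0.0313,0,-0.005,0,0,0],[-0.035,0,-0.005,0,0,0],[-0.0388,0,-0.005,0,0,0],[-0.0425,0,-0.005,0,0,0],[-0.0463,0,-0.005,0,0,0]]' | python3 jog.py;python3 -c "
from h import *
st()"; echo '[[-0.0025,0,0,0,0,0],[-0.005,0,0,0,0,0],[-0.0075,0,0,0,0,0],[-0.01,0,0,0,0,0],[-0.0113,0,0,0,0,0],[-0.0125,0,0,0,0,0]]' | python3 jog.py;python3 - <<'E'
from h import *
st();T=cam('scene');cv2.imwrite('pics/s3.png',cv2.resize(T['pixels'][235:325,325:425],None,fx=6,fy=6,interpolation=2))
E
```

```text
t: 5.93
ee_pos: [0.5671, -0.0597, 0.0361]
orientation: [0.744, 0.668, 0.001, 0.0]
wrist_force: [0.8, 7.9, 7.3]
finger_gap: -0.002
grasp_force: 4.3
t 5.93 press [  -0.2 -102.3   36.1] F press [-0.1  8. ] 7.3 gap -0.001660818716017316
t: 6.43
ee_pos: [0.566, -0.0696, 0.0361]
orientation: [0.744, 0.668, 0.001, 0.0]
wrist_force: [0.4, 8.1, 6.9]
finger_gap: 0.002
grasp_force: 4.1
t 6.43 press [  -0.2 -112.3   36.1] F press [-0.5  8.1] 6.9 gap 0.0015152712287221743
```

View pics/s3.png

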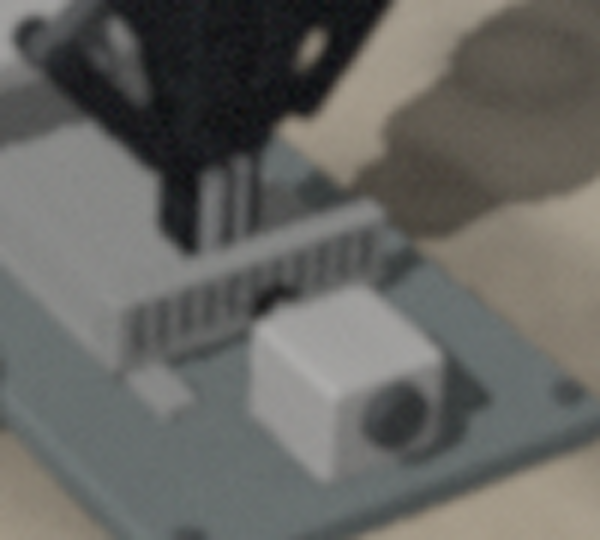

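The lip's outer face is now close to the black buffer at (270,300). From here I advance about 0.7 mm per row and watch the force.

In the tool's units: -0.006 m is -0.0075, -0.005 m is -0.0063.

```bash
echo '[[-0.0013,0,0,0,0,0],[-0.0025,0,0,0,0,0],[-0.0038,0,0,0,0,0],[-0.005,0,0,0,0,0],[-0.0063,0,0,0,0,0],[-0.0075,0,0,0,0,0]]' | python3 jog.py >/dev/null;python3 -c "
from h import *
st()"; echo '[[-0.0009,0,0,0,0,0],[-0.0018,0,0,0,0,0],[-0.0025,0,0,0,0,0],[-0.0034,0,0,0,0,0]]' | python3 jog.py>/dev/null;python3 -c "
from h import *
st()"
```

```text
t 6.98 press [  -0.3 -118.2   36. ] F press [0.7 8.7] 5.8 gap -0.003989905484086042
t 7.32 press [  -0.3 -120.8   36. ] F press [0.6 9. ] 4.7 gap -0.002173684056386636
```

In the tool's units: -0.002 m is -0.0025, -0.0014 m is -0.0018.

```bash
echo '[[-0.0009,0,0,0,0,0],[-0.0018,0,0,0,0,0],[-0.0025,0,0,0,0,0]]' | python3 jog.py>/dev/null;python3 -c "
from h import *
st()"; echo '[[-0.0009,0,0,0,0,0],[-0.0018,0,0,0,0,0],[-0.0025,0,0,0,0,0]]' | python3 jog.py>/dev/null;python3 -c "
from h import *
st()"
```

```text
t 7.57 press [  -0.2 -122.8   36. ] F press [0.5 9.4] 5.2 gap -0.003430683609864124
t 7.82 press [  -0.3 -124.8   36. ] F press [ 0.3 10.2] 5.6 gap 0.0001776653708342556
```

In the tool's units: -0.001 m is -0.0013, -0.0005 m is -0.0006.

```bash
for i in 1; do echo '[[-0.0006,0,0,0,0,0],[-0.0013,0,0,0,0,0]]' | python3 jog.py>/dev/null;python3 -c "
from h import *
st()"; done; echo '[[-0.0006,0,0,0,0,0],[-0.0013,0,0,0,0,0]]' | python3 jog.py>/dev/null;python3 -c "
from h import *
st()"
```

```text
t 7.98 press [  -0.3 -125.8   36. ] F press [ 0.2 11. ] 6.2 gap 0.0024882127505081284
t 8.15 press [  -0.3 -126.3   36. ] F press [ 0.7 19.8] 6.0 gap 0.00020612994130377128
```

The force jumped to 20 N while the tool moved only 0.5 mm of 1 mm, so the plate is on the firm stop. I'll hold briefly, back off and lift.

In the tool's units: -0.1 m is -0.125, -0.09 m is -0.1125.

```bash
echo '[[0,0,0,0,0,0],[0,0,0,0,0,0],[0,0,0,0,0,0]]' | python3 jog.py>/dev/null;python3 -c "
from h import *
st()"; echo '[[0.0038,0,0,0,0,0],[0.0125,0,0,0,0,0],[0.0313,0,0,0,0,0],[0.0375,0,-0.025,0,0,0],[0.0375,0,-0.075,0,0,0],[0.0375,0,-0.1125,0,0,0],[0.0375,0,-0.125,0,0,0]]' | python3 jog.py>/dev/null; python3 -c "
from h import *
st();print(delta(-.140,0,.135))"
```

```text
t 8.4 press [  -0.3 -126.3   36.1] F press [ 0.3 15.7] 6.4 gap -0.000366897673397172
t 8.98 press [  1.  -96.9 139.5] F press [1.  0.2] -0.3 gap -0.0007663130703522075
[ 0.0974 -0.1407  0.0037  0.005   0.0003  0.0037]
```

In the tool's units: -0.139 m is -0.1738, -0.13 m is -0.1625, 0.005 rad is 0.0008.

```bash
echo '[[0.03,-0.0425,0,0,0,0],[0.06,-0.085,0,0,0,0],[0.09,-0.1275,0,0,0,0],[0.1125,-0.1625,0,0,0,0],[0.1213,-0.1738,0,0.0008,0,0.0006],[0.1213,-0.1738,0,0.0008,0,0.0006],[0.1213,-0.1738,0.0375,0.0008,0,0.0006],[0.1213,-0.1738,0.0688,0.0008,0,0.0006],[0.1213,-0.1738,0.0813,0.0008,0,0.0006],[0.1213,-0.1738,0.0813,0.0008,0,0.0006]]' | python3 jog.py
python3 - <<'E'
from h import *
st()
a=cam('top')['pixels'][165:345,205:445];b=cam('scene')['pixels'][195:345,215:435]
a=cv2.resize(a,(400,300));b=cv2.resize(b,(400,300));cv2.imwrite('pics/both.png',np.hstack([a,b]))
E
```

```text
t: 9.82
ee_pos: [0.4389, 0.0561, 0.0683]
orientation: [0.745, 0.667, -0.003, -0.003]
wrist_force: [-0.6, 0.9, -0.2]
finger_gap: 0.0
grasp_force: 0.0
t 9.82 press [-140.3   -1.2   68.3] F press [-0.7  0.8] -0.2 gap 0.00016436790338383294
```

View pics/both.png

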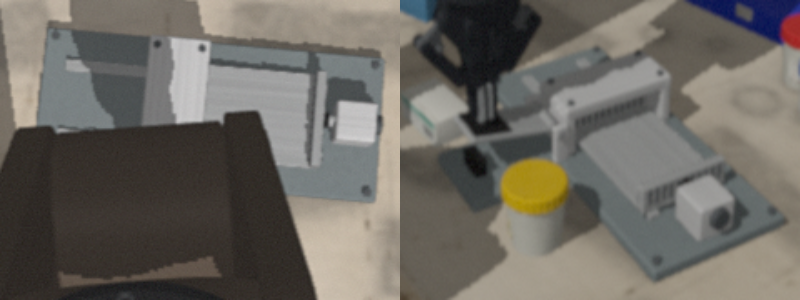

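The lock plate lies right against the buffer (left half, x≈325). The fingers are just above the pad (right half, around (485,125)). Next I press the treadle.

In the tool's units: 0.023 m is 0.0288, 0.02 m is 0.025.

```bash
echo '[[0,0,0.005,0,0,0],[0,0,0.01,0,0,0],[0,0,0.015,0,0,0],[0,0,0.02,0,0,0],[0,0,0.025,0,0,0],[0,0,0.0288,0,0,0]]' | python3 jog.py>/dev/null; python3 -c "
from h import *
st()"; echo '[[0,0,0.0025,0,0,0],[0,0,0.005,0,0,0],[0,0,0.0063,0,0,0]]' | python3 jog.py>/dev/null; python3 -c "
from h import *
st()"
```

```text
t 10.42 press [-140.7   -0.7   47.2] F press [-5.  -0.5] 8.1 gap -0.0007063077006168602
t 10.67 press [-140.7   -0.7   42.4] F press [-5.1 -1. ] 21.8 gap -0.0025010623557572536
```

In the tool's units: 0.001 m is 0.0013.

```bash
echo '[[0,0,0.0013,0,0,0],[0,0,0.0013,0,0,0],[0,0,0.0013,0,0,0],[0,0,0.0013,0,0,0],[0,0,0.0013,0,0,0]]' | python3 jog.py>/dev/null; python3 -c "
from h import *
st()"; echo '[[0,0,-0.0075,0,0,0],[0,0,-0.0175,0,0,0],[0,0,-0.0275,0,0,0],[0,0,-0.0375,0,0,0],[0,0,-0.075,0,0,0],[0,0,-0.125,0,0,0],[0,0,-0.1625,0,0,0],[0.05,0,-0.1875,0,0,0],[0.1,0,-0.1875,0,0,0],[0.15,0,-0.1875,0,0,0],[0.2,0,-0.1875,0,0,0],[0.25,0,-0.1875,0,0,0]]' | python3 jog.py>/dev/null
python3 - <<'E'
from h import *
st()
a=cam('top')['pixels'][165:345,205:445];b=cam('scene')['pixels'][195:345,215:435]
a=cv2.resize(a,(400,300));b=cv2.resize(b,(400,300));cv2.imwrite('pics/both2.png',np.hstack([a,b]))
E
```

```text
t 11.08 press [-140.6   -0.6   42.1] F press [-8.  -0.9] 29.3 gap -0.00046896656978485067
t 12.08 press [-140.   201.3  191.9] F press [ 1.5 -0.1] 0.2 gap -0.0022364571572378207
```

View pics/both2.png

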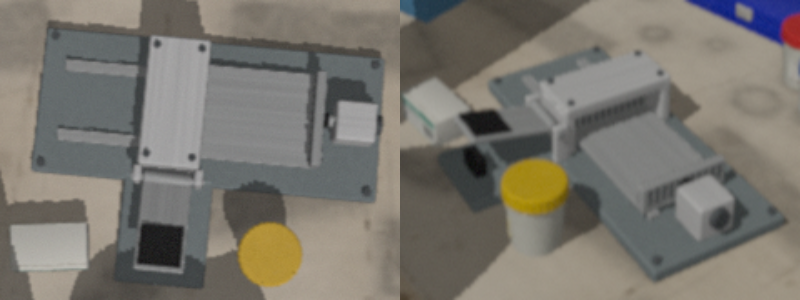

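The plate is against the buffer and the treadle is up again, with the pad at (161,245) as at the start. The carton and cup have not moved and the arm is clear, so I'm handing in.

```bash
python3 -c "
from plant import robot, imaging
print(robot.finish_job())"
```

```text
the job is handed in; nothing more can be done
None
```

I handed the job in at about 12 s: the lock plate is home against its stop (wrist force peaked near 20 N), the treadle went down to its stop and came back up, and the carton and cup did not visibly move; `finish_job()` gave no verdict.

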